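Level the cap press and hold its handle in the green

TASK

First turn the blue tilt knob of the cap press until the stage with the tube rack sits level (bubble between the two white marks), leaving the red handle alone until then. Then push the red handle pad down until the black pointer at the lever's other end stands in the green band, never letting it run into the red, and finish while still holding it there: do not let go. Do not push the other labware on the bench out of its place.

Things in the scene. Friction and masses are not known exactly. Their poses are not given: they have to be found in the camera images.
- press: The cap press, fixed to the bench, turned by up to 0.35 rad: white base plate 20 mm thick, from x -110 (near edge) to +150 mm (far), y -190 to +190 mm; origin on the bench, x away from the robot at yaw 0, y left, z up. In the middle the tilting stage with a tube rack (112 mm high) under a clear press plate; behind it two posts with a cross bar, 178 mm high; tilt knob at left, lever at right.
- knob_grip (a point): Grip point of the tilt knob on its upright axis, at press x -40, y +140 mm, 98 mm above the bench. Black skirt, diameter 52 mm, top 82 mm above the bench; on it a blue bar grip 46 mm long, 14 mm thick, from 82 to 108 mm above the bench. The point turns with the knob: x along the bar, z up. Nothing else stands within 60 mm of the axis above the skirt.
- tilt_knob (a joint): Angle of the tilt knob (rad), growing clockwise seen from above. Stiff to turn (about 0.06 N m), stays where it is left; stops at -2.9 and 0.75. At the start 0.8 to 2.3 rad of clockwise turn are missing.
- tilt_stage (a joint): Tilt of the stage (rad): 0 is level, negative means that its left (knob) edge hangs low, as at the start. Each rad of clockwise knob turn raises it by 0.065 rad. Only the knob sets it; do not push on the stage, which could shift it.
- vial_mid (a point): Middle of the spirit level on the stage's near edge, at the top of the dark green vial, 88 mm long (along y) and 18 mm wide, about 114 mm above the bench when level. Two white marks 12.5 mm to either side. A yellow bubble 16 mm long moves towards the high edge, 190 mm per rad of tilt. Level: the whole bubble between the marks, its middle within 3.5 mm of this point.
- pad_top (a point): Middle of the top face of the red palm pad at the near end of the press lever, the place to push down on: 56 mm along the lever, 50 mm wide, 16 mm thick. It lies 130 mm from the pivot and 5 mm above the line through it, about 149 mm above the bench at rest and 105 mm in mid-green; it moves on an arc about the pivot. Free space of 25 mm and more on both sides.
- pointer_tip (a point): Tip of the black pointer at the far end of the lever, 100 mm beyond the pivot. It rises as the pad goes down, past an upright scale standing beside it (to the right): from below white, a green band 14 mm high, 3 mm of white, then red.
- press_lever (a joint): Lever angle (rad): 0 at rest (pad end 0.35 rad above horizontal), growing as the pad is pushed down; 0.35 is horizontal and mid-green (green 0.28 to 0.42), red from 0.45, stop at 0.60. Pivot at press x +40, y -140 mm, 100 mm above the bench, axis along press y. A spring drives it back up: about 4 N on the pad starts it, about 10 N holds it in the green; let go, it returns to 0.
- reagent: Bystander: amber jar with blue cap, diameter 60, height 115 mm, loose; origin at its bottom centre.
- spare_rack: Bystander: second black tube rack with orange caps, 84 x 127 x 52 mm, loose; origin at its bottom centre.
- beaker: Bystander: blue open plastic beaker, rim diameter 68, height 85 mm, loose; origin at its bottom centre.

How it is judged:
On the way, in this order (a step that is already met when the one before it is completed fails the run):
1. the stage is level, with the handle not yet pressed (value of joint tilt_stage between -0.02 and 0.02 rad and value of joint press_lever below 0.1 rad), for 0.3 s.
2. the fingers hold the handle pad down with the pointer in the green band (value of joint press_lever between 0.27 and 0.43 rad and value of joint tilt_stage between -0.02 and 0.02 rad and contact force between the fingers and press_lever above 3 N), for 1 s.
At the end, for the whole second after the job is handed in: The fingers still push on the red pad (more than 3 N) and hold the lever still between 0.27 and 0.43 rad (pointer in the green band), and the stage is level within 0.02 rad (all of step 2 and velocity of joint press_lever between -0.1 and 0.1 rad/s); the arm keeps its last pose, push and grip.
It fails at once if the pointer runs into the red (lever past 0.46 rad) (value of joint press_lever above 0.46 rad).
It fails at once if the handle is pressed while the stage is not level (lever past 0.12 rad, tilt over 0.028 rad) (value of joint press_lever above 0.12 rad and (value of joint tilt_stage below -0.028 rad or value of joint tilt_stage above 0.028 rad)).
It fails at once if a bystander is pushed more than 30 mm or tipped over (distance of any of reagent, spare_rack, beaker from where it was at the start of the episode above 0.03 m or angle between any of reagent, spare_rack, beaker's own z axis and vertical above 0.5 rad).
It also fails if it takes over 69 s, if anything falls off the work surface, if the arm or the gripper's body presses on something with over 40 N, if the wrist force passes 120 N, or if a joint passes its speed limit or range.

ROBOT

A 7-joint arm with a two-finger parallel gripper is mounted at the origin on the work surface. World frame = base frame: x ahead of the robot, y to its left, z up, the work surface at z = 0. Lengths are in m, angles in rad, forces in N, time in s.
With the tool pointing down it reaches from about 0.425 to 0.875 m from the base axis. Payload 4.7 kg.
Tool frame: the origin (TCP) lies on the mounting face of the last link; the fingertips stand 182 mm ahead of it and the grasp point (between the pads) lies ahead of it (ctrl.grip_point_offset is the z of the grasp point in the tool frame, in m); z points along the fingers, y is the line along which they close (so a half turn about z gives the same grasp; the last joint's range is limited). The gripper opens to 87 mm and grips with 3 to 60 N. Pads are 19 mm wide; open, the fingers measure 117 mm over their backs; the gripper's body (75 mm by 190 mm) begins 51 mm behind the grasp point.
Start: joints at [1.247, 0.321, -0.07, 1.45, 0.023, 1.371, -0.057], TCP at [0.215, -0.613, 0.405] pointing down, gripper open.
Joint ranges: [-2.86, 2.86], [-0.3, 2.09], [-1.38, 1.24], [0.06, 2.45], [-1.56, 4.7], [0.09, 2.05], [-2.69, 2.69]. Speed limits (rad/s): [2.57, 2.57, 3.14, 3.14, 3.14, 3.14, 3.14].

INTERFACE

Orientations are given as a rotation vector (axis times angle).
In Python, from bench import ctrl gives the robot as it stands.
- The arm moves only by the tool tcp_steps, called after "Request:" as name(argument=value, ...), one argument or row to a line, values as JSON. Schema: {"type":"object","properties":{"steps":{"type":"array","items":{"type":"object","properties":{"dx":{"type":"number"},"dy":{"type":"number"},"dz":{"type":"number"},"rz":{"type":"number"},"finger_gap":{"type":"number"}},"additionalProperties":false,"required":["finger_gap"]},"minItems":1,"maxItems":20},"grip_force":{"type":"number"},"only":{"type":"string"},"quiet":{"type":"boolean"},"lines":{"type":"string"}},"required":["steps"],"additionalProperties":false}. steps is a list of rows, 1 to 20 of them, each an object with the fields dx, dy, dz (the shift in fractions of the full range, 1 being 0.75 m), rz (a turn about the tool's z in fractions of the full range, 1 being 4 rad), finger_gap (the opening from 0.0 (shut) to 1.0 (fully open)); a field left out counts as zero (the opening has to be given); each row is the pose to reach, as a shift and turn from the pose commanded when the call began, along the tool's axes at that moment; what a row does not reach only later rows make up. A row lasts 1/10 s, in which the tool goes at most 0.05 m and 0.15 rad, less where a joint would pass 70% of its speed; a pose out of reach is approached as far as the arm can. The fingers move at their own pace and stop on an object; grip_force is the grip in N (left out, the last holds). Time passes only in rows, so rows that do not move let the fingers close. The tool returns the time, the measured TCP pose, the force, the opening and the grip force at its end. only (a regular expression) keeps the lines of the reply that match it, lines (a string "A,B") keeps lines A to B, and quiet returns only ok. A shift or turn number past 1, either way, is cut back to 1. Input that does not fit is refused with a message, and nothing moves.
- ctrl.get_state(): the state, without advancing time (a new reading comes with each control period).
- ctrl.get_image(name): name is "scene" or "top" or "wrist"; returns (picture, depth): 400x640x3 uint8, red, green, blue; 400x640 float32, m along the optical axis (not along the pixel's ray), 0 where there is no reading.
- ctrl.camera_model(name): a dict with "vertical_fov" (degrees; the focal length in pixels is half the picture's height over the tangent of half this angle, whatever the lens; pixels are square), "cx", "cy" (the principal point, pixels), "k1" (the pictures are not rectified: a ray, as slopes to the right and down, at radius r is drawn at 1 + k1 r^2 times it, then the intrinsics apply), "rvec" (rotation vector, rad) and "tvec" (3), from world to camera coordinates, as OpenCV has them; the wrist camera has in their place "hand_eye" (4x4, takes a point from camera to tool coordinates, whose origin is the TCP and whose axes are the flange's). Camera axes: x right, y down, z forward; pixel columns grow to the right and rows downward; lengths in m; the calibration is good to about 2 mm. A picture is of the moment at which its call begins: read the wrist's pose just before it. camera_model takes no time and is no camera call.
- ctrl.close_job(): hands the job in; it is judged then, once.
The state is a dict: "time": time; "joint_positions": joint angles; "qd": joint speeds; "joint_torque": joint torques, N m; "position": TCP position; "tool_rot": TCP orientation; "ft_force": force on the tool from outside, world axes, zero at the start; "torque": the same for the moment, N m; "grip_width": opening from 0.0 (shut) to 1.0 (fully open); "grip_force": force on a finger pad.
Only numpy, scipy, OpenCV 4.12 (cv2) and the standard library are available. Lean on these libraries where they do the work, as an engineer would, in place of code of your own. Each camera call takes 0.05 s, during which the arm holds its last target. There are 200 camera calls.

## Working session

There is one attempt and no reset: what is moved stays moved. The work goes in short steps, Python scripts to look and compute and a tool call to move; the robot and the scene stay as the last step left them, time stands still between calls to the robot, and variables do not carry over. Pictures are saved under pics/ and viewed, at most 10 in all, crops included, and the job is handed in when it is done.

```bash
ls; mkdir -p pics; cat > h.py <<'E'
import numpy as np, cv2
from bench import ctrl
from scipy.spatial.transform import Rotation as R
def K(m,H=400):
    f=H/2/np.tan(np.radians(m["vertical_fov"])/2); return f,m["cx"],m["cy"],m["k1"]
def T(name,st):
    m=ctrl.camera_model(name); M=np.eye(4)
    if name=="wrist":
        M[:3,:3]=R.from_rotvec(st["tool_rot"]).as_matrix(); M[:3,3]=st["position"]; return M@np.array(m["hand_eye"])
    M[:3,:3]=R.from_rotvec(np.array(m["rvec"]).ravel()).as_matrix(); M[:3,3]=np.array(m["tvec"]).ravel(); return np.linalg.inv(M)
def ray(name,u,v):
    f,cx,cy,k=K(ctrl.camera_model(name)); a=np.array([(u-cx)/f,(v-cy)/f]); b=a.copy()
    for _ in range(30): b=a/(1+k*(b@b))
    return np.array([b[0],b[1],1])
def at_depth(name,st,u,v,d): 
    M=T(name,st); return (M@np.r_[ray(name,u,v)*d,1])[:3]
def at_z(name,st,u,v,z):
    M=T(name,st); r=M[:3,:3]@ray(name,u,v); return M[:3,3]+r*(z-M[2,3])/r[2]
def proj(name,st,p):
    M=np.linalg.inv(T(name,st)); c=M@np.r_[p,1]; a=c[:2]/c[2]; f,cx,cy,k=K(ctrl.camera_model(name))
    a=a*(1+k*(a@a)); return a*f+[cx,cy]
def grab(name,fn):
    st=ctrl.get_state(); im,d=ctrl.get_image(name); im=np.array(im); cv2.imwrite("pics/%s.png"%fn,im[:,:,::-1]); np.savez("pics/%s.npz"%fn,d=d,p=st["position"],r=st["tool_rot"])
    return st,im,d
E
python3 - <<'E'
from h import *
st,_,_=grab("top","top0"); grab("scene","scene0")
print(st["time"],st["position"],st["tool_rot"],ctrl.grip_point_offset,st["ft_force"])
for n in("top","scene"): print(ctrl.camera_model(n),T(n,st)[:3,3])
print(ctrl.camera_model("wrist"))
E
```

```text
pics
0.0 [ 0.21535145 -0.6130614   0.40366523] [-3.09501115e+00 -5.27931312e-01  6.86915598e-04] 0.1635 [-0.03701707 -0.17910999 -0.5049051 ]
{'vertical_fov': 52.00188759756814, 'cx': 315.06074928300893, 'cy': 195.82682205042352, 'k1': -0.06277012201228034, 'rvec': array([ 2.13903205, -2.14272054,  0.20822693]), 'tvec': array([0.03033103, 0.63522439, 1.04395837])} [0.44665094 0.05284601 1.13665708]
{'vertical_fov': 48.16803526514352, 'cx': 327.00368792144013, 'cy': 204.89535494499563, 'k1': -0.012182531027437302, 'rvec': array([ 2.1030318 ,  1.02936542, -0.4296074 ]), 'tvec': array([-0.41654785, -0.25177669,  1.3737599 ])} [ 1.18067189 -0.42715559  0.74004856]
{'vertical_fov': 58.14785227842534, 'cx': 319.50450560552616, 'cy': 196.0286695672992, 'k1': -0.03716425455832529, 'hand_eye': array([[-2.87712976e-05, -9.53111406e-01, -3.02619641e-01,
         8.37760576e-02],
       [ 9.99999998e-01, -1.05436677e-05, -6.18664655e-05,
         3.24573905e-04],
       [ 5.57749130e-05, -3.02619642e-01,  9.53111404e-01,
         1.97015433e-02],
       [ 0.00000000e+00,  0.00000000e+00,  0.00000000e+00,
         1.00000000e+00]])}
```

View pics/top0.png

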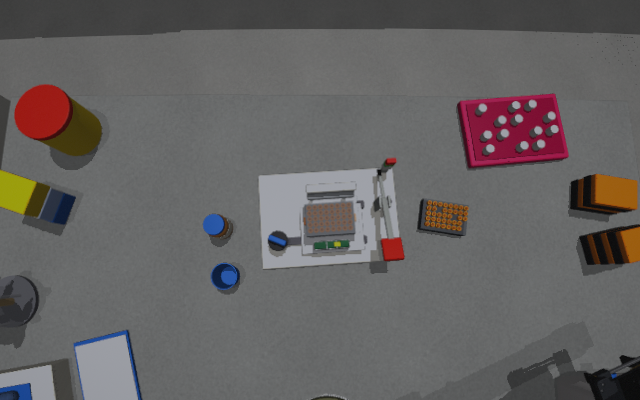

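View pics/scene0.png

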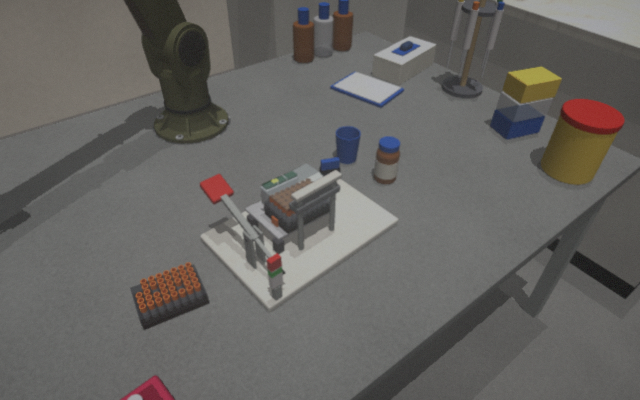

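The top view shows the plate with corners near (259,176), (263,268) and (393,168). The knob is at about (278,240), the vial at (331,245) and the pad at (392,249). I'll enlarge it.

```bash
python3 - <<'E'
from h import *
im=cv2.imread("pics/top0.png")[155:280,245:415]
cv2.imwrite("pics/c1.png",cv2.resize(im,None,fx=4.7,fy=4.7,interpolation=cv2.INTER_CUBIC))
E
```

```text
(no output)
```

View pics/c1.png

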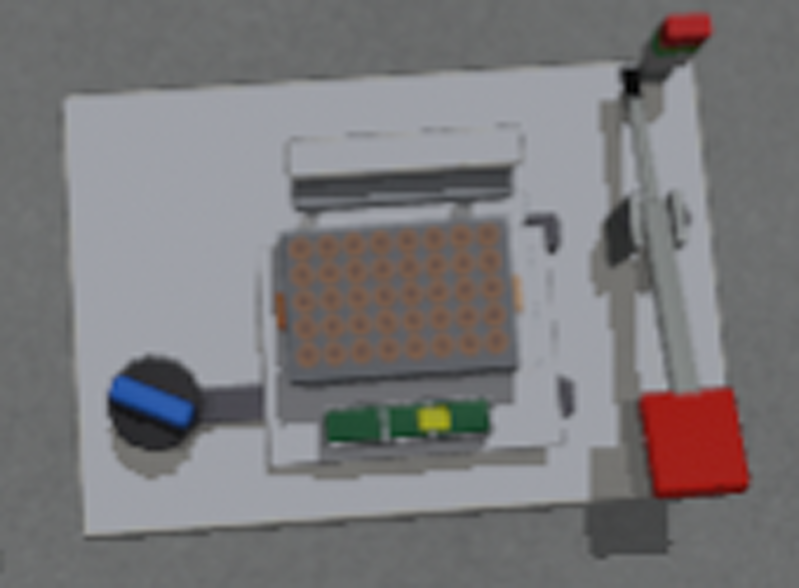

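The crop shows plate corners at (65,97), (85,536) and (690,62). The knob bar runs from (115,385) to (192,413), the bubble is at (434,418), the vial runs from 326 to 489, and the pad corners are (641,393), (733,389), (748,490) and (657,496).

```bash
python3 - <<'E'
from h import *
st=ctrl.get_state()
P=lambda u,v,z: at_z("top",st,245+(u+.5)/4.7-.5,155+(v+.5)/4.7-.5,z)
FL,NL,FR=P(65,97,.02),P(85,536,.02),P(690,62,.02)
print("corners",FL,NL,FR,np.linalg.norm(FL-NL),np.linalg.norm(FL-FR))
e=FL-NL; g=FL-FR; print("yaw",np.arctan2(e[1],e[0]),np.arctan2(-g[0],g[1]))
yaw=(np.arctan2(e[1],e[0])*.26+np.arctan2(-g[0],g[1])*.38)/.64
c,s=np.cos(yaw),np.sin(yaw);Rz=np.array([[c,-s,0],[s,c,0],[0,0,1]])
o=np.mean([FL-Rz@[.15,.19,.02],NL-Rz@[-.11,.19,.02],FR-Rz@[.15,-.19,.02]],0)
print("yaw",yaw,"o",o)
for n,p in dict(knob=(-.04,.14,.098),pivot=(.04,-.14,.1)).items(): print(n,o+Rz@p)
a=o+Rz@np.array([.04,-.14,.1]); q=.35; pd=a+Rz@np.array([-.13*np.cos(q)+.005*np.sin(q),0,.13*np.sin(q)+.005*np.cos(q)]); print("pad model",pd)
print("pad meas",np.mean([P(641,393,.166),P(733,389,.166),P(748,490,.132),P(657,496,.132)],0))
b1,b2=P(115,385,.108),P(192,413,.108); print("bar",b1,b2,np.linalg.norm(b1-b2),(b1+b2)/2, np.arctan2(*(b2-b1)[1::-1]))
print("bubble",P(434,418,.114),"vial mid",P(407,422,.114))
E
nl=1
```

```text
corners [0.69947438 0.18600159 0.02      ] [0.44299275 0.16970634 0.02      ] [ 0.72148666 -0.18693027  0.02      ] 0.25699875599947325 0.3735809316283961
yaw 0.0634485319195273 0.05895655164201344
yaw 0.06078141862975345 o [ 5.61948670e-01 -1.08042805e-02  1.73472348e-17]
knob [0.51351837 0.12650743 0.098     ]
pivot [ 0.61037897 -0.14811599  0.1       ]
pad model [ 0.49019734 -0.15542981  0.14927358]
pad meas [ 0.48932026 -0.15475964  0.149     ]
bar [0.52263338 0.14581993 0.108     ] [0.50773865 0.1047439  0.108     ] 0.04369317215276709 [0.51518601 0.12528191 0.108     ] -1.9186637851003143
bubble [ 0.50446735 -0.02348662  0.114     ] vial mid [ 0.5024027 -0.0091598  0.114    ]
```

The manual's scale: shifts go in shares of 0.75 m and turns go in shares of 4 rad. Converting my numbers, -0.6 m is -0.8, 0.526 m is 0.7013, -0.886 rad is -0.2215.

```bash
cat >> h.py <<'E'
yaw=0.0608;o=np.array([.56195,-.0108,0]);Rz=R.from_euler("z",yaw).as_matrix()
press=lambda p:Rz.T@(p-o)
E
python3 - <<'E'
from h import *
st=ctrl.get_state(); d=np.load("pics/top0.npz")["d"]
for z,pts in((.178,[(288,138),(520,127),(521,160),(289,175)]),(.125,[(265,240),(268,465)])):
  for u,v in pts:
    p=at_z("top",st,245+(u+.5)/4.7-.5,155+(v+.5)/4.7-.5,z); print(z,press(p))
pt=np.array([press(at_depth("top",st,u,v,d[v,u])) for v in range(165,270) for u in range(255,400) if d[v,u]>0])
for x in np.arange(-.12,.1,.02):
  print(round(x,2),[int(1000*np.max(pt[(abs(pt[:,0]-x-.01)<.01)&(abs(pt[:,1]-y)<.01),2],initial=0)) for y in np.arange(.17,-.19,-.02)])
E
```

```text
0.178 [0.084296   0.05950658 0.178     ]
0.178 [ 0.08293188 -0.05880033  0.178     ]
0.178 [ 0.06583236 -0.05791408  0.178     ]
0.178 [0.06521025 0.06015539 0.178     ]
0.125 [0.04074161 0.07441023 0.125     ]
0.125 [-0.07756583  0.07981302  0.125     ]
```

Request:
tcp_steps(
  steps=[
    {"dx":0.472, "dy":-0.2773, "finger_gap":0.5},
    {"dx":0.472, "dy":-0.2773, "finger_gap":0.5},
    {"dx":0.472, "dy":-0.2773, "rz":-0.05, "finger_gap":0.5},
    {"dx":0.472, "dy":-0.2773, "rz":-0.05, "finger_gap":0.5},
    {"dx":0.472, "dy":-0.2773, "rz":-0.1, "finger_gap":0.5},
    {"dx":0.472, "dy":-0.2773, "rz":-0.1, "finger_gap":0.5},
    {"dx":0.472, "dy":-0.2773, "rz":-0.15, "finger_gap":0.5},
    {"dx":0.472, "dy":-0.2773, "rz":-0.15, "finger_gap":0.5},
    {"dx":0.7013, "dy":-0.8, "rz":-0.2215, "finger_gap":0.5},
    {"dx":0.7013, "dy":-0.8, "rz":-0.2215, "finger_gap":0.5},
    {"dx":0.7013, "dy":-0.8, "rz":-0.2215, "finger_gap":0.5},
    {"dx":0.7013, "dy":-0.8, "rz":-0.2215, "finger_gap":0.5},
    {"dx":0.7013, "dy":-0.8, "rz":-0.2215, "finger_gap":0.5},
    {"dx":0.7013, "dy":-0.8, "rz":-0.2215, "finger_gap":0.5},
    {"dx":0.7013, "dy":-0.8, "rz":-0.2215, "finger_gap":0.5},
    {"dx":0.7013, "dy":-0.8, "rz":-0.2215, "finger_gap":0.5},
    {"dx":0.7013, "dy":-0.8, "rz":-0.2215, "finger_gap":0.5},
    {"dx":0.7013, "dy":-0.8, "rz":-0.2215, "finger_gap":0.5},
    {"dx":0.7013, "dy":-0.8, "rz":-0.2215, "finger_gap":0.5},
    {"dx":0.7013, "dy":-0.8, "rz":-0.2215, "finger_gap":0.5},
  ],
  grip_force=20,
)

```text
time: 2.1
position: [0.513, 0.1257, 0.4043]
tool_rot: [2.573, 1.802, -0.002]
ft_force: [-0.1, 0.2, 0.1]
grip_width: 0.498
grip_force: 0.0
```

```bash
python3 - <<'E'
from h import *
st,_,_=grab("wrist","w1"); print(st["time"],st["position"],R.from_rotvec(st["tool_rot"]).as_matrix(),st["joint_positions"])
E
```

```text
2.1 [0.51295686 0.1256535  0.4042726 ] [[ 3.41943594e-01  9.39720104e-01 -8.39623907e-04]
 [ 9.39719656e-01 -3.41944341e-01 -1.01820305e-03]
 [-1.24393052e-03 -4.40843079e-04 -9.99999129e-01]] [ 0.43722523  0.11573092 -0.77555896  1.72996558  0.08403282  1.33075971
 -0.70407782]Traceback (most recent call last):
  File "<stdin>", line 6, in <module>
  File "h.py", line 16, in at_depth
    M=T(name,st); return (M@np.r_[ray(name,u,v)*d,1])[:3]
  File "h.py", line 7, in T
    m=ctrl.camera_model(name); M=np.eye(4)
ValueError: time passes only in moves, steps and waits
```

View pics/w1.png

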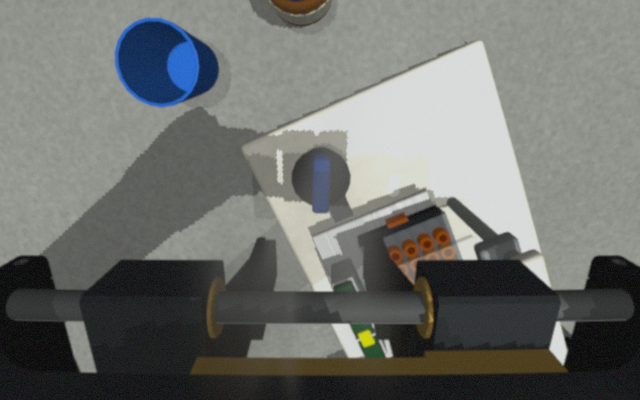

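The wrist view shows the knob bar from about (322,158) to (321,212), vertical in the image. The bubble is at (367,338). I'll check the bar position against the top view.

```bash
python3 - <<'E'
from h import *
st=ctrl.get_state();a,b=at_z("wrist",st,322,158,.108),at_z("wrist",st,321,210,.108)
print(a,b,np.linalg.norm(a-b),(a+b)/2,np.arctan2(*(a-b)[1::-1]))
M=R.from_rotvec(st["tool_rot"]).as_matrix(); print(M.T@((a+b)/2-st["position"]))
print(proj("wrist",st,o+Rz@[-.04,.14,.108]))
E
```

```text
[0.5241327 0.1495565 0.108    ] [0.5086652  0.10927103 0.108     ] 0.04315278147996655 [0.51639895 0.12941377 0.108     ] 1.204204553093545
[0.00524421 0.00188305 0.29635858]
[319.34580863 189.04303199]
```

Converted, 0.136 m is 0.1813, 0.003 m is 0.004.

Request:
tcp_steps(
  steps=[
    {"dx":0.004, "dy":0.0013, "dz":0.0667, "finger_gap":0.5},
    {"dx":0.004, "dy":0.0013, "dz":0.12, "finger_gap":0.5},
    {"dx":0.004, "dy":0.0013, "dz":0.1533, "finger_gap":0.5},
    {"dx":0.004, "dy":0.0013, "dz":0.168, "finger_gap":0.5},
    {"dx":0.004, "dy":0.0013, "dz":0.1813, "finger_gap":0.5},
    {"dx":0.004, "dy":0.0013, "dz":0.1813, "finger_gap":0.5},
    {"dx":0.004, "dy":0.0013, "dz":0.1813, "finger_gap":0},
    {"dx":0.004, "dy":0.0013, "dz":0.1813, "finger_gap":0},
    {"dx":0.004, "dy":0.0013, "dz":0.1813, "finger_gap":0},
    {"dx":0.004, "dy":0.0013, "dz":0.1813, "finger_gap":0},
    {"dx":0.004, "dy":0.0013, "dz":0.1813, "finger_gap":0},
    {"dx":0.004, "dy":0.0013, "dz":0.1813, "finger_gap":0},
    {"dx":0.004, "dy":0.0013, "dz":0.1813, "finger_gap":0},
  ],
  grip_force=30,
)

```text
time: 3.45
position: [0.5151, 0.1296, 0.2692]
tool_rot: [2.571, 1.804, 0.001]
ft_force: [0.4, -0.2, 1.9]
grip_width: 0.159
grip_force: 29.9
```

```bash
python3 - <<'E'
from h import *
st,_,_=grab("wrist","w2"); print(st["time"],st["ft_force"],st["torque"],st["grip_width"]*87,st["grip_force"],st["joint_positions"])
E
```

```text
3.45 [ 0.36549082 -0.16750031  1.86380547] [-0.0987569  -0.2049106   0.02582825] 13.86895690760293 29.869360327720642 [ 0.38356662  0.26092844 -0.76027675  1.88385283  0.20416129  1.07444934
 -0.80466016]
```

Converted, 1.1 rad is 0.275.

Request:
tcp_steps(
  steps=[
    {"rz":0.03, "finger_gap":0},
    {"rz":0.06, "finger_gap":0},
    {"rz":0.09, "finger_gap":0},
    {"rz":0.12, "finger_gap":0},
    {"rz":0.15, "finger_gap":0},
    {"rz":0.18, "finger_gap":0},
    {"rz":0.21, "finger_gap":0},
    {"rz":0.2375, "finger_gap":0},
    {"rz":0.2625, "finger_gap":0},
    {"rz":0.275, "finger_gap":0},
    {"rz":0.275, "finger_gap":0},
    {"rz":0.275, "finger_gap":0},
  ],
)

```text
time: 4.7
position: [0.5158, 0.1286, 0.2692]
tool_rot: [3.134, 0.195, 0.004]
ft_force: [4.3, -2.9, 0.8]
grip_width: 0.156
grip_force: 29.9
```

```bash
python3 - <<'E'
from h import *
st,im,_=grab("wrist","w3"); print(st["time"],st["ft_force"],st["torque"],st["grip_width"]*87,st["grip_force"])
st,im,_=grab("top","top3")
w=cv2.imread("pics/w3.png");t=cv2.imread("pics/top3.png")[190:280,255:395]
cv2.imwrite("pics/c3.png",np.vstack([cv2.resize(w,(560,350)),cv2.resize(t,(560,250*0+249),interpolation=cv2.INTER_CUBIC)]))
E
```

```text
4.7 [ 4.31665059 -2.91988064  0.76682681] [-0.72581911 -0.90206224  0.00645448] 13.613109485630144 29.85917866230011
```

View pics/c3.png

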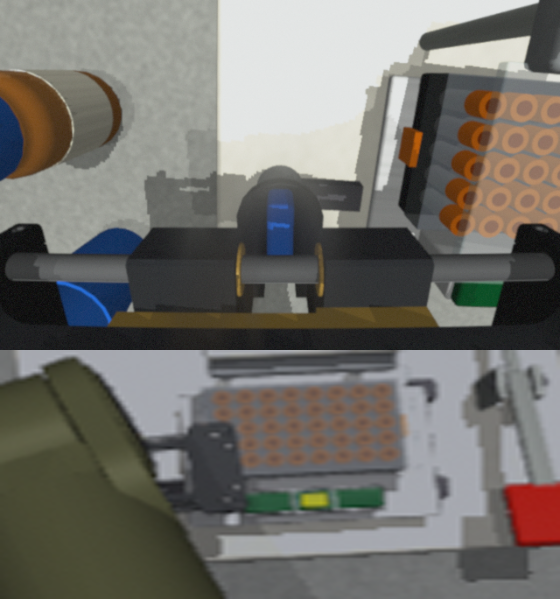

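The knob has turned. The bubble is at about x 313 in the crop, between the marks, and the vial runs from 246 to 382. I'll get the exact values from a colour mask.

```bash
python3 - <<'E'
from h import *
im=cv2.imread("pics/top3.png")[300-100:270,310:360]; big=cv2.resize(im,None,fx=8,fy=8,interpolation=cv2.INTER_CUBIC).astype(int)
b,g,r=big[...,0],big[...,1],big[...,2]
Y=(r>110)&(g>110)&(b<g-50); G=((g>r+25)&(g>b+15))|Y
for n,m in(("Y",Y),("G",G)):
  ys,xs=np.nonzero(m); print(n,m.sum(),xs.min()/8+310,xs.max()/8+310,xs.mean()/8+310,ys.mean()/8+200)
row=im[int(round(np.nonzero(Y)[0].mean()/8))]; print(*(f"{310+i}:{c[2]},{c[1]},{c[0]}" for i,c in enumerate(row)))
E
```

```text
Y 1802 330.25 336.875 333.5765815760266 244.16523307436182
G 10829 316.625 350.625 333.8161533844307 244.28829993535876
310:57,58,61 311:80,81,84 312:74,75,78 313:51,52,56 314:51,53,57 315:51,53,57 316:43,54,51 317:37,69,51 318:41,80,57 319:42,84,59 320:44,89,62 321:43,89,62 322:43,89,63 323:43,89,61 324:42,88,61 325:42,89,61 326:43,88,61 327:69,95,81 328:94,113,105 329:79,110,94 330:121,133,47 331:166,169,31 332:166,169,43 333:166,169,45 334:166,169,43 335:166,168,44 336:136,142,42 337:83,103,73 338:95,117,107 339:83,110,96 340:40,85,59 341:40,84,58 342:39,84,57 343:40,85,58 344:38,83,57 345:39,83,57 346:38,83,57 347:37,83,55 348:36,82,55 349:36,82,56 350:64,92,77 351:132,140,142 352:166,168,175 353:166,169,176 354:165,168,175 355:166,168,176 356:166,168,175 357:166,168,176 358:166,169,176 359:166,169,175
```

Bubble is at 333.4 and the marks' middle at 333.25, so the stage is level to within about 1 mm. I'll release the knob, lift and look again.

Converted, 0.2786 m is 0.3715, -0.136 m is -0.1813, 0.063 rad is 0.0158.

Request:
tcp_steps(
  steps=[
    {"finger_gap":0.5},
    {"finger_gap":0.5},
    {"finger_gap":0.5},
    {"finger_gap":0.5},
    {"dz":-0.04, "finger_gap":0.5},
    {"dz":-0.0933, "finger_gap":0.5},
    {"dz":-0.1467, "finger_gap":0.5},
    {"dz":-0.1813, "finger_gap":0.5},
    {"dx":-0.0808, "dy":0.3715, "dz":-0.1813, "rz":0.0158, "finger_gap":0},
    {"dx":-0.0808, "dy":0.3715, "dz":-0.1813, "rz":0.0158, "finger_gap":0},
    {"dx":-0.0808, "dy":0.3715, "dz":-0.1813, "rz":0.0158, "finger_gap":0},
    {"dx":-0.0808, "dy":0.3715, "dz":-0.1813, "rz":0.0158, "finger_gap":0},
    {"dx":-0.0808, "dy":0.3715, "dz":-0.1813, "rz":0.0158, "finger_gap":0},
    {"dx":-0.0808, "dy":0.3715, "dz":-0.1813, "rz":0.0158, "finger_gap":0},
    {"dx":-0.0808, "dy":0.3715, "dz":-0.1813, "rz":0.0158, "finger_gap":0},
    {"dx":-0.0808, "dy":0.3715, "dz":-0.1813, "rz":0.0158, "finger_gap":0},
    {"dx":-0.0808, "dy":0.3715, "dz":-0.1813, "rz":0.0158, "finger_gap":0},
    {"dx":-0.0808, "dy":0.3715, "dz":-0.1813, "rz":0.0158, "finger_gap":0},
  ],
  grip_force=20,
)

```text
time: 6.6
position: [0.4894, -0.1526, 0.4048]
tool_rot: [-3.14, -0.1, -0.0]
ft_force: [-0.1, 0.8, -0.6]
grip_width: 0.003
grip_force: 0.0
```

```bash
python3 - <<'E'
from h import *
st,im,_=grab("top","top4"); print(st["time"],st["position"],R.from_rotvec(st["tool_rot"]).as_matrix(),st["ft_force"])
grab("scene","scene4"); grab("wrist","w4")
t=cv2.imread("pics/top4.png")[190:280,255:415];s=cv2.imread("pics/scene4.png")[130:300,180:430];w=cv2.imread("pics/w4.png")
cv2.imwrite("pics/c4.png",np.hstack([np.vstack([cv2.resize(t,(480,270),interpolation=2),cv2.resize(s,(480,326),interpolation=2)]),cv2.resize(w,(320,596*0+596))[:, :320]]))
im=cv2.imread("pics/top4.png");print(*(f"{i}:{c[2]},{c[1]},{c[0]}" for i,c in enumerate(im[244]) if 315<i<352))
E
```

```text
6.6 [ 0.48939938 -0.15255721  0.40475434] [[ 9.97958720e-01  6.38622915e-02  4.91302958e-06]
 [ 6.38622877e-02 -9.97958683e-01  2.75295009e-04]
 [ 2.24839707e-05 -2.74419298e-04 -9.99999962e-01]] [-0.12748835  0.77426287 -0.59317434]
316:37,76,54 317:44,91,63 318:45,92,64 319:46,91,65 320:43,91,64 321:43,92,64 322:44,91,63 323:44,91,63 324:44,91,63 325:44,91,63 326:44,91,63 327:70,97,84 328:95,115,108 329:82,113,97 330:124,136,47 331:171,173,32 332:171,173,45 333:171,174,45 334:171,174,44 335:171,174,46 336:140,147,43 337:85,106,75 338:98,121,111 339:85,113,99 340:41,87,60 341:41,87,60 342:40,86,59 343:40,86,59 344:41,86,60 345:39,85,58 346:39,86,58 347:38,85,57 348:38,84,57 349:38,85,58 350:67,95,80 351:136,143,145
```

View pics/c4.png

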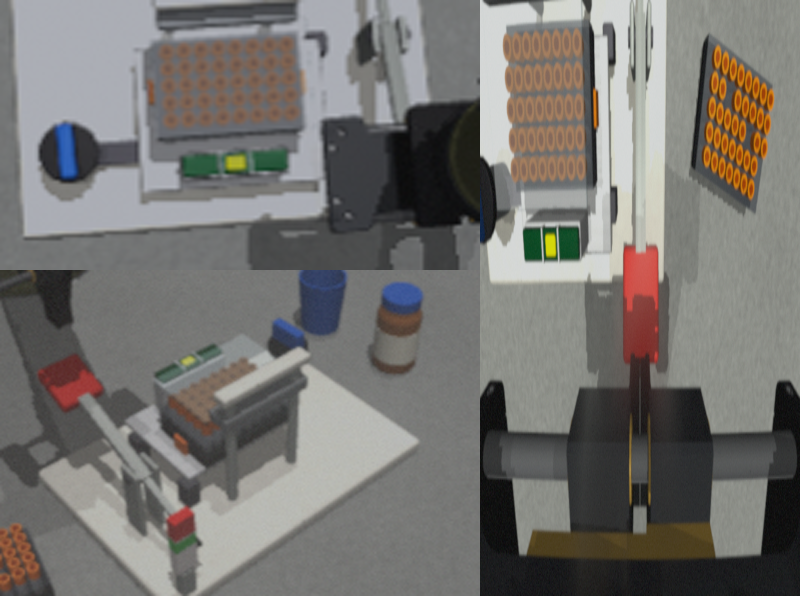

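Bubble is still between the marks, and the closed fingers sit over the pad. I'll press in stages.

Converted, 0.1 m is 0.1333, 0.07 m is 0.0933.

Request:
tcp_steps(
  steps=[
    {"dy":0.004, "dz":0.0467, "finger_gap":0},
    {"dy":0.004, "dz":0.08, "finger_gap":0},
    {"dy":0.004, "dz":0.0933, "finger_gap":0},
    {"dx":-0.0013, "dy":0.004, "dz":0.1013, "finger_gap":0},
    {"dx":-0.004, "dy":0.004, "dz":0.1107, "finger_gap":0},
    {"dx":-0.0053, "dy":0.004, "dz":0.12, "finger_gap":0},
    {"dx":-0.008, "dy":0.004, "dz":0.1293, "finger_gap":0},
    {"dx":-0.008, "dy":0.004, "dz":0.1333, "finger_gap":0},
    {"dx":-0.008, "dy":0.004, "dz":0.1333, "finger_gap":0},
    {"dx":-0.008, "dy":0.004, "dz":0.1333, "finger_gap":0},
  ],
)

```text
time: 7.75
position: [0.4835, -0.1577, 0.3051]
tool_rot: [3.14, 0.095, 0.001]
ft_force: [-0.7, 1.7, 5.5]
grip_width: 0.005
grip_force: 2.4
```

```bash
python3 - <<'E'
from h import *
st=ctrl.get_state(); print(st["position"],st["ft_force"],st["position"][2]-.182)
E
```

```text
[ 0.48345672 -0.15770218  0.30513661] [-0.73073352  1.68428965  5.4546    ] 0.12313660805934196
```

Request:
tcp_steps(
  steps=[
    {"dx":-0.0013, "dz":0.0067, "finger_gap":0},
    {"dx":-0.0027, "dz":0.0133, "finger_gap":0},
    {"dx":-0.004, "dz":0.0193, "finger_gap":0},
    {"dx":-0.004, "dz":0.0233, "finger_gap":0},
    {"dx":-0.004, "dz":0.0233, "finger_gap":0},
    {"dx":-0.004, "dz":0.0233, "finger_gap":0},
    {"dx":-0.004, "dz":0.0233, "finger_gap":0},
    {"dx":-0.004, "dz":0.0233, "finger_gap":0},
    {"dx":-0.004, "dz":0.0233, "finger_gap":0},
    {"dx":-0.004, "dz":0.0233, "finger_gap":0},
    {"dx":-0.004, "dz":0.0233, "finger_gap":0},
    {"dx":-0.004, "dz":0.0233, "finger_gap":0},
    {"dx":-0.004, "dz":0.0233, "finger_gap":0},
    {"dx":-0.004, "dz":0.0233, "finger_gap":0},
    {"dx":-0.004, "dz":0.0233, "finger_gap":0},
    {"dx":-0.004, "dz":0.0233, "finger_gap":0},
  ],
)

```text
time: 9.35
position: [0.4812, -0.1577, 0.2884]
tool_rot: [3.139, 0.096, 0.005]
ft_force: [0.5, 1.6, 7.2]
grip_width: 0.007
grip_force: 3.4
```

```bash
python3 - <<'E'
from h import *
st=ctrl.get_state(); print(st["position"],st["ft_force"],st["position"][2]-.182)
grab("scene","scene5"); grab("top","top5")
s=cv2.imread("pics/scene5.png")[160:310,180:340];t=cv2.imread("pics/top5.png")[190:280,255:395]
cv2.imwrite("pics/c5.png",np.hstack([cv2.resize(s,(533,500),interpolation=2),cv2.resize(t,(267,500*0+500),interpolation=2)]))
im=cv2.imread("pics/top5.png");print(*(f"{i}:{c[2]},{c[1]},{c[0]}" for i,c in enumerate(im[244]) if 325<i<342))
E
```

```text
[ 0.48123664 -0.15772184  0.28843862] [0.46483061 1.6200147  7.21860133] 0.10643862380359631
326:44,90,63 327:70,96,82 328:93,113,106 329:79,110,94 330:123,135,48 331:168,171,33 332:168,171,44 333:168,170,43 334:168,171,43 335:168,171,46 336:137,144,41 337:84,104,75 338:96,119,109 339:83,111,97 340:40,85,59 341:40,85,58
```

View pics/c5.png

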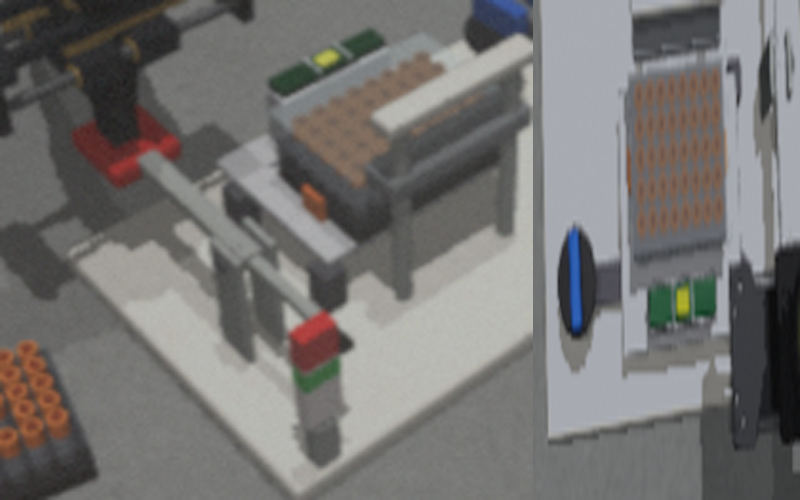

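Pointer tip is near (348,342) in the crop, i.e. scene pixel (284,262), seen past the scale. I'll check it by projection.

```bash
python3 - <<'E'
from h import *
st=ctrl.get_state()
for q in(0,.28,.35,.42,.46):
  a=q-.35; print(q,proj("scene",st,o+Rz@[.04+.1*np.cos(a),-.14,.1+.1*np.sin(a)]))
  for x in(-.028,.028): print("   pad near/far",proj("scene",st,o+Rz@[.04-(.13-x)*np.cos(a)-.005*np.sin(a),-.14,.1-(.13-x)*np.sin(a)+.005*np.cos(a)]))
im=cv2.imread("pics/scene5.png")[235:285,262:295]; cv2.imwrite("pics/c6.png",cv2.resize(im,None,fx=12,fy=12,interpolation=2))
E
```

```text
0 [280.69299204 273.9961746 ]
   pad near/far [207.6922488  176.42286092]
   pad near/far [222.61723886 196.06022557]
0.28 [281.92295365 266.50161703]
   pad near/far [208.20572171 189.75571888]
   pad near/far [222.47477264 204.30655604]
0.35 [281.83765551 264.12992493]
   pad near/far [208.81083652 193.49104456]
   pad near/far [222.77034647 206.68741644]
0.42 [281.58919746 261.57770367]
   pad near/far [209.5938932  197.35239289]
   pad near/far [223.19239148 209.1728384 ]
0.46 [281.37345143 260.0428602 ]
   pad near/far [210.11865858 199.60907023]
   pad near/far [223.48896634 210.63556948]
```

View pics/c6.png

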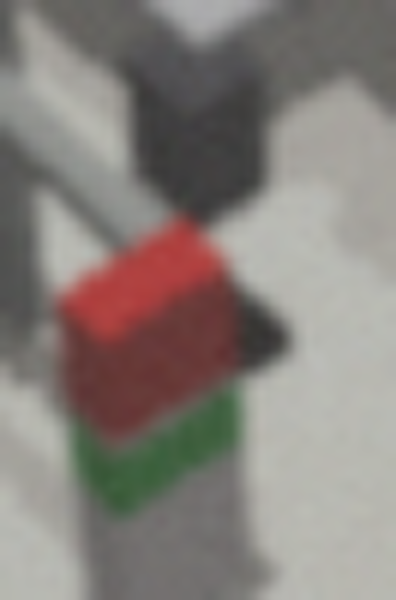

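Pointer tip is at about (285,263) against 264 predicted for 0.35 rad. The fingertip height agrees, and it has been held there for over 1 s.

Request:
tcp_steps(
  steps=[
    {"finger_gap":0},
    {"finger_gap":0},
    {"finger_gap":0},
    {"finger_gap":0},
  ],
)

```text
time: 9.85
position: [0.4812, -0.1577, 0.2885]
tool_rot: [3.139, 0.096, 0.005]
ft_force: [-0.0, 1.1, 6.9]
grip_width: 0.007
grip_force: 3.4
```

```bash
python3 -c "
from bench import ctrl
print(ctrl.close_job())"
```

```text
the job is handed in; nothing more can be done
None
```

I levelled the stage and handed the job in at 9.85 s with the fingers still pressing the red pad at about 7 N, the pointer mid-green (lever about 0.34 to 0.38 rad) and the bubble within about 1 mm of centre; the hand-in returned no verdict.

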